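Walk a bearing cup square into its block

ROBOT

A 6-joint arm with a two-finger parallel gripper is mounted at the origin on the work surface. World frame = base frame: x ahead of the robot, y to its left, z up, the work surface at z = 0. Lengths are in m, angles in rad, forces in N, time in s.
With the tool pointing down it reaches from about 0.35 to 0.85 m from the base axis. Payload 8.1 kg.
Tool frame: the origin (TCP) lies midway between the tips of the shut fingers; the grasp point (between the pads) lies 19 mm behind it; z points along the fingers, y is the line along which they close (so a half turn about z gives the same grasp; the last joint's range is limited). The gripper opens to 85 mm and grips with 20 to 120 N. Pads are 22 mm wide; open, the fingers measure 114 mm over their backs; the gripper's body (76 mm by 85 mm) begins 54 mm behind the grasp point. The pads swing forward as they close: fully open they stand 13 mm farther back than shut.
Start: joints at [-1.296, 0.13, 1.488, -0, 1.523, -0.085], TCP at [0.211, -0.562, 0.231] pointing down, gripper open.
Joint ranges: [-2.96, 2.96], [-0.89, 2.26], [0.02, 2.5], [-1.34, 4.48], [0, 2.73], [-2.66, 2.66]. Speed limits (rad/s): [2.39, 2.39, 2.79, 3.14, 3.14, 3.14].

INTERFACE

Orientations are given as a rotation vector (axis times angle).
In Python, from station import bot, get_image, nets gives the robot as it stands.
- The arm moves only by the tool drive_tool, never from a script. Its argument "rows" is a list of rows, each an object with "delta_pos": the shift along the tool's x, y, z in mm, a list of three; "dr": the turn, a rotation vector about the tool's x, y, z in degrees, a list of three; "claw": the closure, from 0 (fully open) to 1 (shut). A call has 1 to 20 rows; each row shifts and turns the commanded pose from where the row before left it, along the tool's axes as they then stand; what a row does not reach is not made up. A row lasts 1/10 s, in which the tool goes at most 50 mm and 8.59 degrees, less where a joint would pass 70% of its speed; a pose out of reach is approached as far as the arm can. A call is refused whole if a number of a shift passes 50 or a number of a turn 8.59, either way. A call with a gripper value outside its range is refused whole. The fingers move at their own pace and stop on an object; the grip force is fixed at half the most. Time passes only in rows, so rows that do not move let the fingers close. It gives the time, the measured TCP pose, the force, the opening and the grip force at its end, in the units of the state.
- bot.state(): the state, without advancing time (a new reading comes with each control period).
- get_image(name): name is "side" or "top" or "wrist"; returns a dict with "img" (480x640x3 uint8, red, green, blue), "fov_y" (degrees; the focal length in pixels is half the picture's height over the tangent of half this angle, whatever the lens; pixels are square), "cx", "cy" (the principal point, pixels), "k1" (the pictures are not rectified: a ray, as slopes to the right and down, at radius r is drawn at 1 + k1 r^2 times it, then the intrinsics apply), "pose" (4x4, takes a point from camera to world coordinates); the wrist camera has in their place "hand_eye" (4x4, takes a point from camera to tool coordinates, whose origin is the TCP and whose axes are the flange's). Camera axes: x right, y down, z forward; pixel columns grow to the right and rows downward; lengths in m; the calibration is good to about 2 mm. A picture is of the moment at which its call begins: read the wrist's pose just before it. There is no depth.
- bot.hand_in(): hands the job in; it is judged then, once.
Trained networks look in a picture, given as the dict that the camera call returned (one of the last four; its "shot" number tells which), for a name from the list of things; names that differ only in an ending like _2 or _b are one class to them, and where a whole thing is asked for, a point or a joint stands for the part that bears it (a point fixed in the world has none). Each returns a list of dicts, best first, with "p" (0 to 1); they miss things now and then, are a little off and sometimes report something else, mostly with a low value. They report only what shows in the picture. A call takes as long as a camera call. They do not tell look-alikes from the thing itself.
- nets.masks_of(thing, picture): "mask" (480x640 bool, what is visible of it) and "uv" ([column, row] in pixels, amid what is visible of it).
- nets.spot_point(thing, picture): "uv" ([column, row] in pixels: a listed point, or the origin of a listed thing).
The state is a dict: "time_s": time; "qpos": joint angles; "qd": joint speeds; "joint_torque": joint torques, N m; "ee_pos": TCP position; "eef_rot": TCP orientation; "contact_force": force on the tool from outside, world axes, zero at the start; "ft_torque": the same for the moment, N m; "opening": finger opening in m; "gripper_force": force on a finger pad.
Only numpy, scipy, OpenCV 4.12 (cv2) and the standard library are available. Lean on these libraries where they do the work, as an engineer would, in place of code of your own. Each camera call takes 0.05 s, during which the arm holds its last target. There are 200 camera calls.

TASK

Set the loose bearing cup, skirt down, in the mouth of the round bore in the steel block, let go of it, and then walk it home by pressing gently on alternate sides of its rim, a little at a time, until its flange lies flat on the block all round. Never bear on it with more than 40 N or let it cock by more than about 8 degrees in the bore; leave the steel spacer ring where it lies.

Things in the scene. Friction and masses are not known exactly. Their poses are not given: they have to be found in the camera images.
- cup: The bearing cup: aluminium, solid and closed, loose, standing on its skirt on the table at the start; about 220 g (150 to 290). Skirt 26 mm high: diameter 36.6 mm at the bottom, 39.4 at 3 mm up, growing evenly to 44 at 18 mm up, then straight. On it a round flange, 64 mm across, 12 mm thick (26 to 38 mm up). Origin: centre of the skirt's underside; z up its axis. Its yaw means nothing.
- cup_top (a point): Centre of the cup's flat top (dark bearing face in the middle), 38 mm above the cup's origin; z up its axis. The whole top is solid and can be pressed anywhere; its rim is 32 mm from the axis. Finally 12 mm above the block's top.
- cup_shoulder (a point): On the cup's axis, level with the flange's underside, 26 mm above the cup's origin; z up its axis. About 14 mm above bore when the cup first rests in the mouth (so hold it high on the flange: fingers reaching further below would meet the block first); finally level with it.
- block: Dark steel bearing block, 100 x 100 x 36 mm, fixed on a slotted aluminium bed whose surface is 12 mm above the table. A screw head, 10 mm wide and 4 mm high, at each corner (41 mm out in x and y). A round bore, 49 mm wide, goes straight through its middle. Origin: centre of its underside; z up.
- bore (a point): Centre of the bore's mouth, level with the block's top, 48 mm above the table; z up.
- ball_ring (a point): On the bore's axis, 5 mm below the block's top: the middle of a ring of eight sprung steel balls (10 mm) in the bore's wall, with a free circle of 40 mm between them. Each yields outward at about 6.5 N per mm and grips the skirt by friction, so the cup stays as it is left, square or tilted. A cup set down in the mouth rests on them.
- bore_foot (a point): On the bore's axis at the block's underside. How the cup goes in: resistance grows from nothing to its most some 3 to 5 mm before home. Pressed evenly it would take over 40 N, too much. Pressed on one side, about 26 mm from the axis, up to about 25 N: that side sinks, the cup tilts, and the opposite side is next. At home the flange meets the block and the force rises steeply.
- spacer: Bystander: a bare steel spacer ring, 52 mm outside, 32 mm hole, 16 mm high, loose on the table; the cup and it may have changed places. Origin: centre of its underside. Leave it alone.
Mind the look-alikes: they are no part of the job. What is shaped like the cup but pink is not meant.

How it is judged:
By the outcome, as a careful person would: the job done as asked, in the order asked, and still so for the second after the job is handed in, with the robot touching nothing.
It also fails if it takes over 72 s, if anything falls off the work surface, if the arm or the gripper's body presses on something with over 40 N, if the wrist force passes 120 N, or if a joint passes its speed limit or range.

## Working session

There is one attempt and no reset: what is moved stays moved. The work goes in short steps, Python scripts to look and compute and a tool call to move; the robot and the scene stay as the last step left them, time stands still between calls to the robot, and variables do not carry over. Pictures are saved under pics/ and viewed, at most 10 in all, crops included, and the job is handed in when it is done.

Besides the shell and the picture viewer there is one more tool, called as name(argument=value, ...), one argument or row to a line, values as JSON. drive_tool: Moves the arm, as the interface text tells. Its arguments: {"type":"object","properties":{"rows":{"type":"array"}},"required":["rows"]}

```bash
mkdir -p pics; ls; cat > h.py <<'E'
import numpy as np, cv2
from station import bot, get_image, nets
from scipy.spatial.transform import Rotation as R
def pose(p):
    if 'pose' in p: return np.array(p['pose'])
    s=p['st']; T=np.eye(4); T[:3,:3]=R.from_rotvec(s['eef_rot']).as_matrix(); T[:3,3]=s['ee_pos']
    return T@np.array(p['hand_eye'])
def shot(n):
    s=bot.state(); p=get_image(n); p['st']=s; return p
def ray(p,uv):
    f=240/np.tan(np.radians(p['fov_y'])/2)
    d=np.array([(uv[0]-p['cx'])/f,(uv[1]-p['cy'])/f]); u=d.copy()
    for _ in range(20): u=d/(1+p['k1']*(u@u))
    T=pose(p); return T[:3,3], T[:3,:3]@np.array([u[0],u[1],1])
def atz(p,uv,z):
    o,d=ray(p,uv); return (o+d*(z-o[2])/d[2])[:2]
def tri(rs):
    A=np.zeros((3,3));b=np.zeros(3)
    for o,d in rs:
        d=d/np.linalg.norm(d);M=np.eye(3)-np.outer(d,d);A+=M;b+=M@o
    return np.linalg.solve(A,b)
def save(p,n): cv2.imwrite('pics/'+n,p['img'][:,:,::-1])
E
python3 - <<'E'
from h import *
for n in ['side','top','wrist']:
    p=shot(n); save(p,n+'0.png')
    print(n,pose(p)[:3,3].round(3))
    for t,z in [('cup_top',.038),('cup_shoulder',.026),('bore',.048),('spacer',0)]:
        for r in nets.spot_point(t,p)[:3]: print(t,round(r['p'],2),np.round(r['uv'],1),atz(p,r['uv'],z).round(4))
a=np.hstack([cv2.imread('pics/side0.png'),cv2.imread('pics/top0.png')])
cv2.imwrite('pics/a.png',cv2.resize(a,(800,300)))
print(bot.state())
E
```

```text
pics
side [0.299 0.655 0.531]
cup_top 0.95 [173.1 333.8] [0.6646 0.3412]
cup_top 0.81 [322.3 382.8] [0.4535 0.3237]
cup_top 0.6 [249.3 357.6] [0.5528 0.3303]
cup_shoulder 0.91 [246.9 361.2] [0.5586 0.3287]
cup_shoulder 0.9 [328.7 390. ] [0.4458 0.3216]
cup_shoulder 0.72 [178.7 339.2] [0.6606 0.3378]
bore 0.92 [378.7 174.1] [ 0.5656 -0.1647]
spacer 0.72 [327.9 290.3] [0.5335 0.137 ]
top [0.4   0.075 0.883]
cup_top 0.81 [177.6 245.7] [0.5505 0.3349]
cup_top 0.65 [174.7 181.7] [0.6647 0.3487]
cup_top 0.62 [177.9 306.5] [0.4472 0.3265]
cup_shoulder 0.9 [183.9 185.8] [0.6611 0.3357]
cup_shoulder 0.65 [181.  248.2] [0.5484 0.3324]
cup_shoulder 0.63 [176.2 306.2] [0.4483 0.333 ]
bore 0.88 [462.6 241.8] [ 0.5646 -0.1515]
spacer 0.78 [293.3 261.5] [0.5326 0.1387]
wrist [ 0.282 -0.536  0.374]
{'time_s': 0.75, 'qpos': array([-1.29639946e+00,  1.30336640e-01,  1.48820576e+00,  1.36401628e-06,
        1.52299135e+00, -8.54156937e-02]), 'qd': array([-0.00091077, -0.00111625, -0.0003928 , -0.00044566, -0.00070158,
       -0.00134063]), 'joint_torque': array([-6.70900572e-04, -5.69221580e+01, -5.00792134e+01, -3.27174746e-05,
        1.11195255e-03,  2.43777180e-05]), 'ee_pos': array([ 0.2112747 , -0.56158309,  0.23132693]), 'eef_rot': array([3.09083127e+00, 5.62137751e-01, 1.08600222e-05]), 'contact_force': array([-0.58896172, -0.22524265,  0.85363156]), 'ft_torque': array([-0.04221734, -0.01205663,  0.00215004]), 'gripper_force': 0.0, 'opening': 0.08602570276200606}
```

View pics/top0.png

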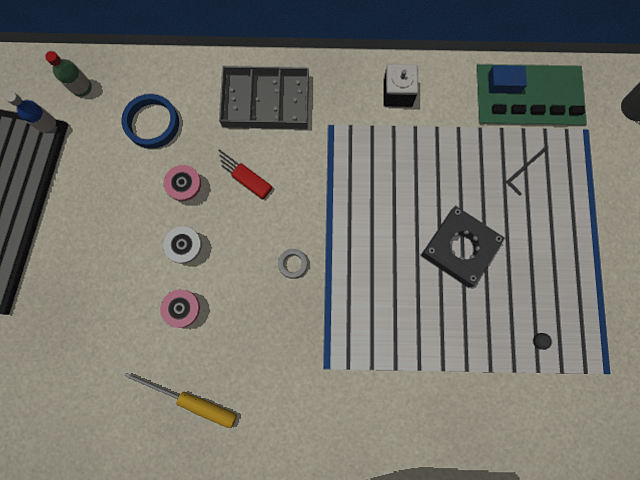

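View pics/side0.png

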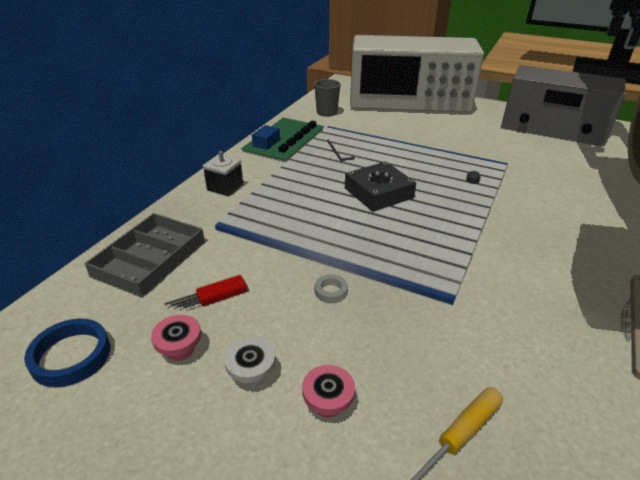

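The white/silver cup is the middle one of the column, at (182,245) in the top view. Pink look-alikes lie above and below it at (182,182) and (180,308). The spacer is at (293,263) and the bore at (463,244), with the screws roughly along ±x and ±y.

I'll keep the present yaw, since it keeps the fingers clear of the screws.

drive_tool(
  rows=[
    {"delta_pos": [31.7, -35.9, 0], "dr": [0, 0, 0], "claw": 0},
    {"delta_pos": [31.7, -35.9, 0], "dr": [0, 0, 0], "claw": 0},
    {"delta_pos": [31.7, -35.9, 0], "dr": [0, 0, 0], "claw": 0},
    {"delta_pos": [31.7, -35.9, 0], "dr": [0, 0, 0], "claw": 0},
    {"delta_pos": [31.7, -35.9, 0], "dr": [0, 0, 0], "claw": 0},
    {"delta_pos": [31.7, -35.9, 0], "dr": [0, 0, 0], "claw": 0},
    {"delta_pos": [31.7, -35.9, 0], "dr": [0, 0, 0], "claw": 0},
    {"delta_pos": [31.7, -35.9, 0], "dr": [0, 0, 0], "claw": 0},
    {"delta_pos": [31.7, -35.9, 0], "dr": [0, 0, 0], "claw": 0},
    {"delta_pos": [31.7, -35.9, 0], "dr": [0, 0, 0], "claw": 0},
    {"delta_pos": [31.7, -35.9, 0], "dr": [0, 0, 0], "claw": 0},
    {"delta_pos": [31.7, -35.9, 0], "dr": [0, 0, 0], "claw": 0},
    {"delta_pos": [31.7, -35.9, 0], "dr": [0, 0, 0], "claw": 0},
    {"delta_pos": [31.7, -35.9, 0], "dr": [0, 0, 0], "claw": 0},
    {"delta_pos": [31.7, -35.9, 0], "dr": [0, 0, 0], "claw": 0},
    {"delta_pos": [31.7, -35.9, 0], "dr": [0, 0, 0], "claw": 0},
    {"delta_pos": [31.7, -35.9, 0], "dr": [0, 0, 0], "claw": 0},
    {"delta_pos": [31.7, -35.9, 0], "dr": [0, 0, 0], "claw": 0},
    {"delta_pos": [20, -25, 20], "dr": [0, 0, 0], "claw": 0},
    {"delta_pos": [0, 0, 10], "dr": [0, 0, 0], "claw": 0},
  ],
)

```text
time_s: 2.75
ee_pos: [0.5275, 0.2782, 0.1993]
eef_rot: [-3.089, -0.568, 0.002]
contact_force: [-0.5, -0.6, -1.3]
opening: 0.0853
gripper_force: 0.0
```

```bash
python3 - <<'E'
from h import *
p=shot('wrist'); save(p,'w1.png'); s=p['st']; print(s['time_s'],s['ee_pos'],s['eef_rot'],s['contact_force'])
print(pose(p).round(3))
for t,z in [('cup_top',.038),('cup_shoulder',.026)]:
    for r in nets.spot_point(t,p)[:3]: print(t,round(r['p'],2),np.round(r['uv'],1),atz(p,r['uv'],z).round(4))
E
```

```text
2.75 [0.52749231 0.27818553 0.19931577] [-3.08911750e+00 -5.67505293e-01  2.09042530e-03] [-0.49168156 -0.63868796 -1.28799639]
[[ 0.355 -0.891 -0.283  0.599]
 [-0.935 -0.339 -0.106  0.304]
 [-0.001  0.302 -0.953  0.342]
 [ 0.     0.     0.     1.   ]]
cup_top 0.91 [313.1  16.7] [0.6652 0.3361]
cup_top 0.78 [275.6 156.9] [0.5556 0.328 ]
cup_top 0.69 [244.7 271.2] [0.4487 0.3215]
cup_shoulder 0.73 [277.5 162. ] [0.5504 0.326 ]
cup_shoulder 0.6 [313.   21.8] [0.6643 0.3361]
cup_shoulder 0.57 [240.6 268.7] [0.4439 0.3265]
```

View pics/w1.png

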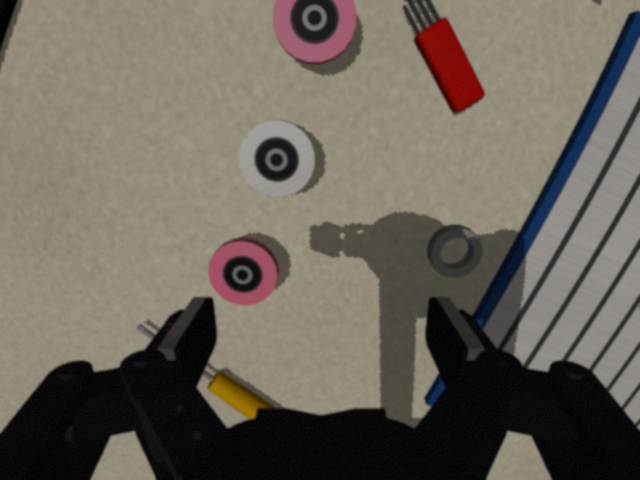

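The white cup's top is at pixel (277,158), with pinks at (315,18) and (243,272), which agrees with the network. I'll move over it and descend.

drive_tool(
  rows=[
    {"delta_pos": [21, -18, 10], "dr": [0, 0, 0], "claw": 0},
    {"delta_pos": [21.5, -18.4, 30], "dr": [0, 0, 0], "claw": 0},
    {"delta_pos": [0, 0, 40], "dr": [0, 0, 0], "claw": 0},
    {"delta_pos": [0, 0, 40], "dr": [0, 0, 0], "claw": 0},
    {"delta_pos": [0, 0, 35], "dr": [0, 0, 0], "claw": 0},
    {"delta_pos": [0, 0, 20], "dr": [0, 0, 0], "claw": 0},
    {"delta_pos": [0, 0, 10], "dr": [0, 0, 0], "claw": 0},
    {"delta_pos": [0, 0, 0], "dr": [0, 0, 0], "claw": 0},
    {"delta_pos": [0, 0, 0], "dr": [0, 0, 0], "claw": 0},
  ],
)

```text
time_s: 3.8
ee_pos: [0.5561, 0.3236, 0.0184]
eef_rot: [-3.09, -0.561, -0.004]
contact_force: [0.3, 0.5, 1.0]
opening: 0.0853
gripper_force: 0.0
```

```bash
python3 - <<'E'
from h import *
p=shot('wrist'); save(p,'w2.png'); s=p['st']; print(s['ee_pos'],s['eef_rot'],s['contact_force'])
for t,z in [('cup_top',.038)]:
    for r in nets.spot_point(t,p)[:3]: print(t,round(r['p'],2),np.round(r['uv'],1),atz(p,r['uv'],z).round(4))
p=shot('side'); save(p,'s2.png'); 
cv2.imwrite('pics/s2c.png',cv2.resize(p['img'][270:450,150:390,::-1],(800,600)))
E
```

```text
[0.55608662 0.32364922 0.01844331] [-3.09044854 -0.56091024 -0.0041533 ] [0.26466305 0.47185524 1.00098729]
cup_top 0.94 [307.7 321.3] [0.5549 0.3278]
cup_top 0.82 [407.9  17.1] [0.6648 0.335 ]
```

View pics/w2.png

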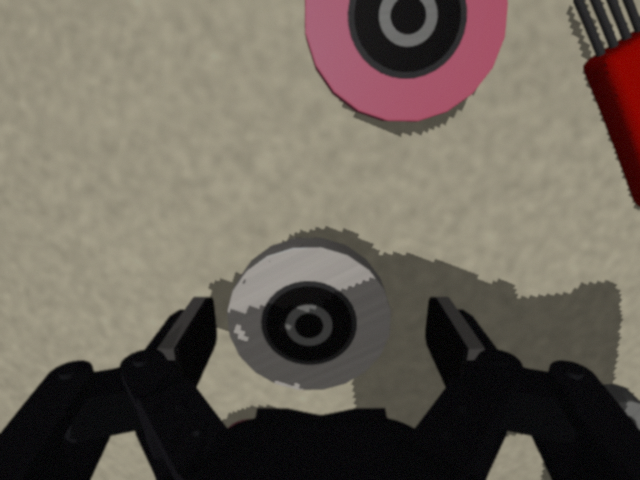

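The cup sits between the fingers, centred near (308,321), about 4 mm off toward the left finger. I'll shift to it, lower and grip.

drive_tool(
  rows=[
    {"delta_pos": [0.5, -4.5, 6], "dr": [0, 0, 0], "claw": 0},
    {"delta_pos": [0, 0, 0], "dr": [0, 0, 0], "claw": 0.5},
    {"delta_pos": [0, 0, 0], "dr": [0, 0, 0], "claw": 0.5},
    {"delta_pos": [0, 0, 0], "dr": [0, 0, 0], "claw": 0.5},
    {"delta_pos": [0, 0, 0], "dr": [0, 0, 0], "claw": 0.5},
    {"delta_pos": [0, 0, 0], "dr": [0, 0, 0], "claw": 0.5},
  ],
)

```text
time_s: 4.55
ee_pos: [0.5537, 0.3283, 0.0106]
eef_rot: [-3.09, -0.562, -0.001]
contact_force: [-1.0, 1.8, 2.3]
opening: 0.0622
gripper_force: 65.9
```

```bash
python3 - <<'E'
from h import *
p=shot('wrist'); save(p,'w3.png'); s=p['st']; print(s['ee_pos'],s['eef_rot'],s['contact_force'])
for t,z in [('cup_top',.038)]:
    for r in nets.spot_point(t,p)[:3]: print(t,round(r['p'],2),np.round(r['uv'],1),atz(p,r['uv'],z).round(4))
E
```

```text
[0.55372404 0.32830077 0.01055931] [-3.09045622e+00 -5.62161815e-01 -6.63500412e-04] [-1.02345419  1.76829837  2.28651812]
cup_top 0.87 [320.3 330.7] [0.5552 0.3282]
cup_top 0.57 [432.8   8.1] [0.665  0.3349]
```

drive_tool(
  rows=[
    {"delta_pos": [0, 0, -20], "dr": [0, 0, 0], "claw": 0.5},
    {"delta_pos": [0, 0, -40], "dr": [0, 0, 0], "claw": 0.5},
    {"delta_pos": [0, 0, -40], "dr": [0, 0, 0], "claw": 0.5},
    {"delta_pos": [-10, 20, -30], "dr": [0, 0, 0], "claw": 0.5},
    {"delta_pos": [-20, 40, 0], "dr": [0, 0, 0], "claw": 0.5},
    {"delta_pos": [-20, 40, 0], "dr": [0, 0, 0], "claw": 0.5},
    {"delta_pos": [-20, 40, 0], "dr": [0, 0, 0], "claw": 0.5},
    {"delta_pos": [-20, 40, 0], "dr": [0, 0, 0], "claw": 0.5},
    {"delta_pos": [-20, 40, 0], "dr": [0, 0, 0], "claw": 0.5},
    {"delta_pos": [-20, 40, 0], "dr": [0, 0, 0], "claw": 0.5},
    {"delta_pos": [-20, 40, 0], "dr": [0, 0, 0], "claw": 0.5},
    {"delta_pos": [-20, 40, 0], "dr": [0, 0, 0], "claw": 0.5},
    {"delta_pos": [-20, 40, 0], "dr": [0, 0, 0], "claw": 0.5},
    {"delta_pos": [-20, 40, 0], "dr": [0, 0, 0], "claw": 0.5},
    {"delta_pos": [-20, 36, 0], "dr": [0, 0, 0], "claw": 0.5},
    {"delta_pos": [0, 0, 0], "dr": [0, 0, 0], "claw": 0.5},
    {"delta_pos": [0, 0, 0], "dr": [0, 0, 0], "claw": 0.5},
  ],
)

```text
time_s: 6.35
ee_pos: [0.498, -0.1806, 0.1396]
eef_rot: [-3.091, -0.558, 0.002]
contact_force: [0.3, 0.5, -1.9]
opening: 0.0619
gripper_force: 66.2
```

```bash
python3 - <<'E'
from h import *
p=shot('wrist'); save(p,'w4.png'); s=p['st']; print(s['ee_pos'],s['eef_rot'],s['contact_force'])
z=s['ee_pos'][2]
for t,zz in [('cup_top',z+.0275),('bore',.048)]:
    for r in nets.spot_point(t,p)[:3]: print(t,round(r['p'],2),np.round(r['uv'],1),atz(p,r['uv'],zz).round(4))
q=shot('top'); r=nets.spot_point('bore',q)[0]; print(r['p'],atz(q,r['uv'],.048))
q=shot('side'); r=nets.spot_point('bore',q)[0]; print(r['p'],atz(q,r['uv'],.048))
E
```

```text
[ 0.49797254 -0.18055403  0.13956169] [-3.09070132e+00 -5.57832024e-01  1.99354503e-03] [ 0.27548744  0.45840334 -1.85871557]
cup_top 0.84 [320.  330.9] [ 0.4994 -0.1806]
0.92 [ 0.56040919 -0.14878146]
0.79 [ 0.56573529 -0.1677583 ]
```

View pics/w4.png

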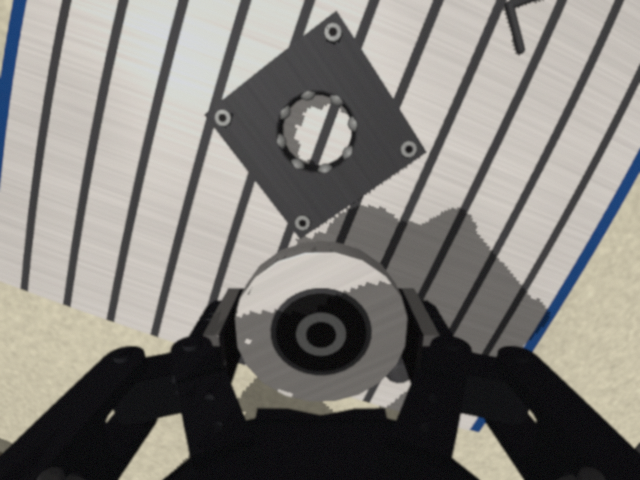

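The bore's ring of balls is centred near (317,130). The screws are at (333,32), (222,117), (409,149) and (302,223). The cup is held upright at (320,331).

```bash
python3 - <<'E'
from h import *
p=shot('wrist')
S=np.array([atz(p,u,.052) for u in [(333,32),(222,117),(409,149),(302,223)]]); print(S.round(4),S.mean(0), np.linalg.norm(S-S.mean(0),axis=1))
print(atz(p,(317,131),.045))
# hole region fit: dark ring boundary
for r in nets.spot_point('ball_ring',p)[:2]: print('ring',r['p'],r['uv'],atz(p,r['uv'],.043))
for r in nets.masks_of('bore',p)[:1]+nets.masks_of('block',p)[:1]: print('mask',r['p'],r['uv'])
Rm=R.from_rotvec(p['st']['eef_rot']).as_matrix()
d=np.r_[S.mean(0)-[0.4994,-0.1806],0]
print('tool delta cup->bore mm',(Rm.T@d*1000).round(1)); print(Rm.round(3))
E
```

```text
[[ 0.6174 -0.1425]
 [ 0.5492 -0.0962]
 [ 0.5719 -0.211 ]
 [ 0.5031 -0.1649]] [ 0.56038709 -0.15362422] [0.05810586 0.05852512 0.05847202 0.05843133]
[ 0.56132677 -0.15355208]
mask 0.83 [336.5, 110.4]
mask 0.89 [336.0, 107.8]
tool delta cup->bore mm [66.6 -3.7 -0. ]
[[ 0.935  0.354 -0.   ]
 [ 0.354 -0.935  0.   ]
 [-0.    -0.    -1.   ]]
```

drive_tool(
  rows=[
    {"delta_pos": [33, -2, 0], "dr": [0, 0, 0], "claw": 0.5},
    {"delta_pos": [33.6, -1.7, 10], "dr": [0, 0, 0], "claw": 0.5},
    {"delta_pos": [0, 0, 30], "dr": [0, 0, 0], "claw": 0.5},
    {"delta_pos": [0, 0, 20], "dr": [0, 0, 0], "claw": 0.5},
    {"delta_pos": [0, 0, 12], "dr": [0, 0, 0], "claw": 0.5},
    {"delta_pos": [0, 0, 0], "dr": [0, 0, 0], "claw": 0.5},
    {"delta_pos": [0, 0, 0], "dr": [0, 0, 0], "claw": 0.5},
  ],
)

```text
time_s: 7.6
ee_pos: [0.5602, -0.1531, 0.069]
eef_rot: [3.091, 0.562, 0.001]
contact_force: [-0.6, 0.4, -2.0]
opening: 0.0621
gripper_force: 66.3
```

```bash
python3 - <<'E'
from h import *
p=shot('wrist'); save(p,'w5.png'); s=p['st']; print(s['ee_pos'],s['eef_rot'],s['contact_force'])
z=s['ee_pos'][2]
for r in nets.spot_point('cup_top',p)[:2]: print(round(r['p'],2),np.round(r['uv'],1),atz(p,r['uv'],z+.0275).round(4))
q=shot('side'); cv2.imwrite('pics/s5.png',cv2.resize(q['img'][90:270,280:520,::-1],(800,600),interpolation=cv2.INTER_CUBIC))
E
```

```text
[ 0.56016909 -0.15310552  0.06900001] [3.09065711e+00 5.61741282e-01 7.67277552e-04] [-0.58595779  0.41083568 -1.95249553]
0.57 [318.6 331.6] [ 0.5611 -0.1527]
```

View pics/s5.png

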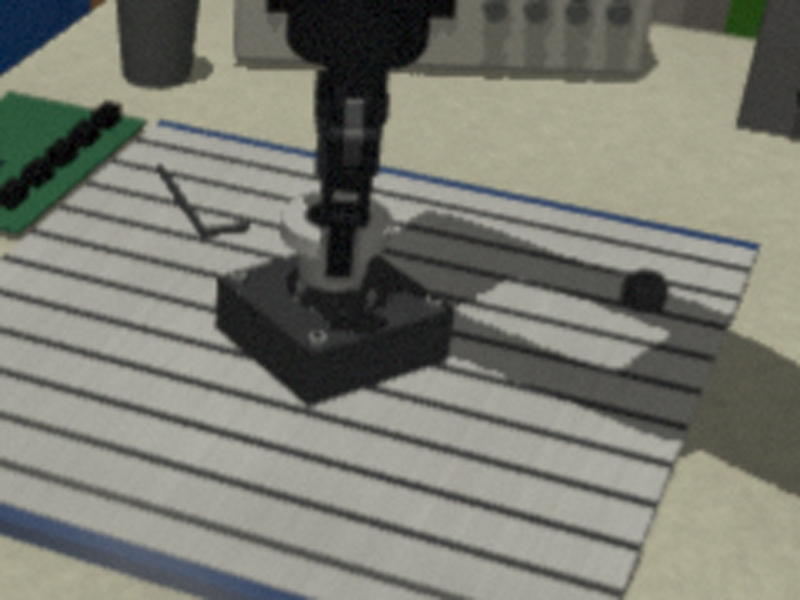

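The cup hangs upright over the bore mouth, with the fingertips a little below the flange. Now lowering it in.

drive_tool(
  rows=[
    {"delta_pos": [-1, 0.6, 5], "dr": [0, 0, 0], "claw": 0.5},
    {"delta_pos": [0, 0, 6], "dr": [0, 0, 0], "claw": 0.5},
    {"delta_pos": [0, 0, 5], "dr": [0, 0, 0], "claw": 0.5},
    {"delta_pos": [0, 0, 2], "dr": [0, 0, 0], "claw": 0.5},
    {"delta_pos": [0, 0, 0], "dr": [0, 0, 0], "claw": 0.5},
  ],
)

```text
time_s: 8.25
ee_pos: [0.5588, -0.1541, 0.0497]
eef_rot: [3.091, 0.562, -0.001]
contact_force: [1.9, -2.7, -3.9]
opening: 0.0622
gripper_force: 66.1
```

drive_tool(
  rows=[
    {"delta_pos": [0, 0, 2], "dr": [0, 0, 0], "claw": 0.5},
    {"delta_pos": [0, 0, 1], "dr": [0, 0, 0], "claw": 0.5},
    {"delta_pos": [0, 0, 0], "dr": [0, 0, 0], "claw": 0.5},
  ],
)

```text
time_s: 8.55
ee_pos: [0.5592, -0.1543, 0.0476]
eef_rot: [3.09, 0.562, 0.0]
contact_force: [-2.5, -5.4, 0.4]
opening: 0.0627
gripper_force: 66.5
```

drive_tool(
  rows=[
    {"delta_pos": [-0.6, 0.7, 0.5], "dr": [0, 0, 0], "claw": 0.5},
    {"delta_pos": [0, 0, 0.5], "dr": [0, 0, 0], "claw": 0.5},
    {"delta_pos": [0, 0, 0], "dr": [0, 0, 0], "claw": 0.5},
  ],
)

```text
time_s: 8.85
ee_pos: [0.559, -0.1547, 0.0465]
eef_rot: [3.091, 0.562, 0.001]
contact_force: [-2.1, -3.4, 2.5]
opening: 0.0617
gripper_force: 66.5
```

Resting in the mouth at the expected height. I'll release by opening partly, then rise.

drive_tool(
  rows=[
    {"delta_pos": [0, 0, 0], "dr": [0, 0, 0], "claw": 0.15},
    {"delta_pos": [0, 0, 0], "dr": [0, 0, 0], "claw": 0.15},
    {"delta_pos": [0, 0, 0], "dr": [0, 0, 0], "claw": 0.1},
    {"delta_pos": [0, 0, -15], "dr": [0, 0, 0], "claw": 0.1},
    {"delta_pos": [0, 0, -35], "dr": [0, 0, 0], "claw": 0.1},
    {"delta_pos": [0, 0, -40], "dr": [0, 0, 0], "claw": 0.5},
    {"delta_pos": [0, 0, 0], "dr": [0, 0, 0], "claw": 1},
    {"delta_pos": [0, 0, 0], "dr": [0, 0, 0], "claw": 1},
    {"delta_pos": [0, 0, 0], "dr": [0, 0, 0], "claw": 1},
  ],
)

```text
time_s: 9.75
ee_pos: [0.5584, -0.1544, 0.1359]
eef_rot: [-3.09, -0.562, 0.001]
contact_force: [-0.6, -0.3, -1.1]
opening: 0.0181
gripper_force: 0.0
```

```bash
python3 - <<'E'
from h import *
p=shot('wrist'); save(p,'w6.png'); s=p['st']; print(s['ee_pos'],s['contact_force'],s['opening'])
rs=[]
for r in nets.spot_point('cup_top',p)[:2]: print(round(r['p'],2),np.round(r['uv'],1),atz(p,r['uv'],.074).round(4))
q=shot('side')
a=cv2.resize(q['img'][110:230,310:470,::-1],(400,300),interpolation=cv2.INTER_CUBIC)
b=cv2.resize(p['img'][:,:,::-1],(400,300))
cv2.imwrite('pics/c6.png',np.hstack([a,b]))
E
```

```text
[ 0.55841621 -0.15439468  0.13593914] [-0.57284738 -0.2537185  -1.06994582] 0.018129584912555608
0.71 [320.3 246. ] [ 0.5604 -0.1541]
```

View pics/c6.png

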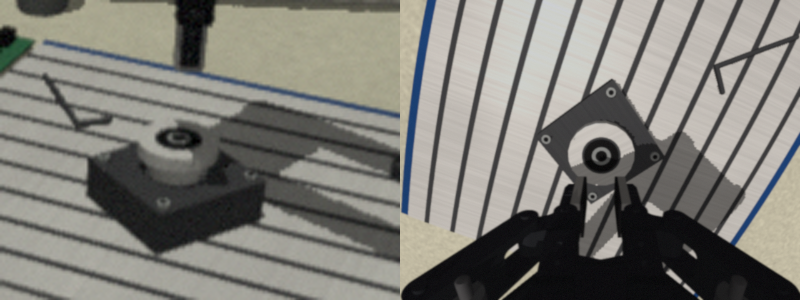

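The cup is upright in the mouth at about (0.5604, -0.1538), released, with the fingers nearly shut. Going to the +x rim.

drive_tool(
  rows=[
    {"delta_pos": [18, 0, 0], "dr": [0, 0, 0], "claw": 1},
    {"delta_pos": [18, 0, 10], "dr": [0, 0, 0], "claw": 1},
    {"delta_pos": [0, 0, 25], "dr": [0, 0, 0], "claw": 1},
    {"delta_pos": [0, 0, 20], "dr": [0, 0, 0], "claw": 1},
    {"delta_pos": [0, 0, 3], "dr": [0, 0, 0], "claw": 1},
    {"delta_pos": [0, 0, 1], "dr": [0, 0, 0], "claw": 1},
    {"delta_pos": [0, 0, 0], "dr": [0, 0, 0], "claw": 1},
    {"delta_pos": [0, 0, 0], "dr": [0, 0, 0], "claw": 1},
  ],
)

```text
time_s: 10.7
ee_pos: [0.5934, -0.1423, 0.0787]
eef_rot: [3.09, 0.562, 0.003]
contact_force: [0.0, -0.2, -0.6]
opening: -0.0001
gripper_force: 0.0
```

drive_tool(
  rows=[
    {"delta_pos": [0, 0, 1], "dr": [0, 0, 0], "claw": 1},
    {"delta_pos": [0, 0, 1], "dr": [0, 0, 0], "claw": 1},
    {"delta_pos": [0, 0, 0], "dr": [0, 0, 0], "claw": 1},
  ],
)

```text
time_s: 11.0
ee_pos: [0.5926, -0.142, 0.0755]
eef_rot: [3.091, 0.562, 0.0]
contact_force: [0.6, 0.0, -0.5]
opening: -0.0
gripper_force: 0.0
```

drive_tool(
  rows=[
    {"delta_pos": [0, 0, 1], "dr": [0, 0, 0], "claw": 1},
    {"delta_pos": [0, 0, 1], "dr": [0, 0, 0], "claw": 1},
    {"delta_pos": [0, 0, 0], "dr": [0, 0, 0], "claw": 1},
  ],
)

```text
time_s: 11.3
ee_pos: [0.5928, -0.142, 0.0734]
eef_rot: [3.091, 0.562, 0.001]
contact_force: [1.1, 0.4, 0.1]
opening: -0.0002
gripper_force: 0.2
```

drive_tool(
  rows=[
    {"delta_pos": [0, 0, 1], "dr": [0, 0, 0], "claw": 1},
    {"delta_pos": [0, 0, 0], "dr": [0, 0, 0], "claw": 1},
  ],
)

```text
time_s: 11.5
ee_pos: [0.593, -0.142, 0.0726]
eef_rot: [3.091, 0.562, 0.002]
contact_force: [1.3, 1.0, 1.6]
opening: 0.0001
gripper_force: 1.0
```

drive_tool(
  rows=[
    {"delta_pos": [0, 0, 1], "dr": [0, 0, 0], "claw": 1},
    {"delta_pos": [0, 0, 0], "dr": [0, 0, 0], "claw": 1},
  ],
)

```text
time_s: 11.7
ee_pos: [0.5932, -0.142, 0.0718]
eef_rot: [3.09, 0.562, 0.002]
contact_force: [2.8, 1.6, 2.9]
opening: -0.0002
gripper_force: 1.8
```

```bash
python3 - <<'E'
from h import *
q=shot('side')
cv2.imwrite('pics/c7.png',cv2.resize(q['img'][130:210,335:442,::-1],(800,600),interpolation=cv2.INTER_CUBIC))
E
```

```text
(no output)
```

View pics/c7.png

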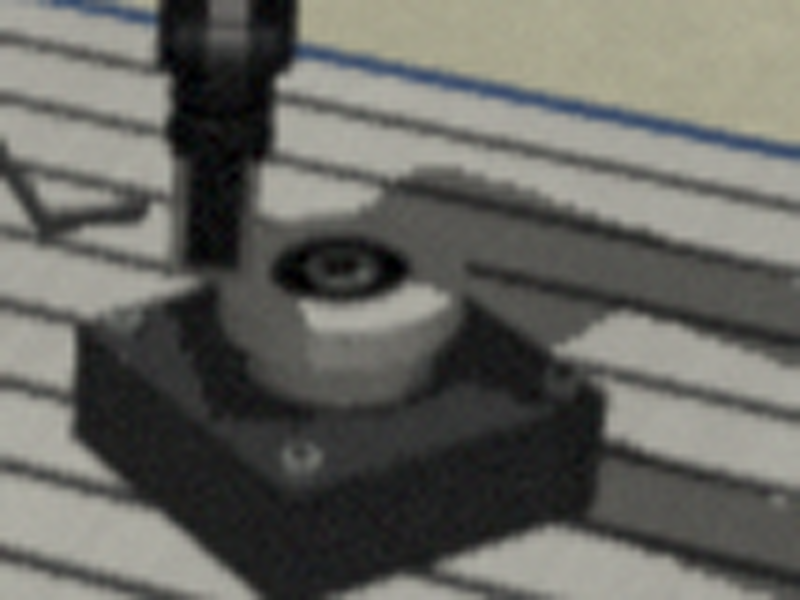

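The fingers bear on the outer (left) rim at (215,270) and the cup has tilted only slightly. Now the opposite side.

drive_tool(
  rows=[
    {"delta_pos": [0, 0, -9], "dr": [0, 0, 0], "claw": 1},
    {"delta_pos": [-34.5, 0, 0], "dr": [0, 0, 0], "claw": 1},
    {"delta_pos": [-34.5, 0, 0], "dr": [0, 0, 0], "claw": 1},
    {"delta_pos": [0, 0, 6], "dr": [0, 0, 0], "claw": 1},
    {"delta_pos": [0, 0, 2], "dr": [0, 0, 0], "claw": 1},
    {"delta_pos": [0, 0, 1], "dr": [0, 0, 0], "claw": 1},
    {"delta_pos": [0, 0, 1], "dr": [0, 0, 0], "claw": 1},
    {"delta_pos": [0, 0, 0], "dr": [0, 0, 0], "claw": 1},
  ],
)

```text
time_s: 12.55
ee_pos: [0.528, -0.1663, 0.0706]
eef_rot: [3.091, 0.562, -0.001]
contact_force: [-2.9, -1.2, 3.5]
opening: -0.0002
gripper_force: 1.9
```

drive_tool(
  rows=[
    {"delta_pos": [0, 0, 1], "dr": [0, 0, 0], "claw": 1},
    {"delta_pos": [0, 0, 0], "dr": [0, 0, 0], "claw": 1},
  ],
)

```text
time_s: 12.75
ee_pos: [0.5279, -0.1664, 0.0697]
eef_rot: [3.09, 0.563, -0.002]
contact_force: [-6.1, -1.4, 7.6]
opening: -0.0004
gripper_force: 3.6
```

drive_tool(
  rows=[
    {"delta_pos": [0, 0, -11], "dr": [0, 0, 0], "claw": 1},
    {"delta_pos": [34, 0, 0], "dr": [0, 0, 0], "claw": 1},
    {"delta_pos": [34, 0, 0], "dr": [0, 0, 0], "claw": 1},
    {"delta_pos": [0, 0, 8], "dr": [0, 0, 0], "claw": 1},
    {"delta_pos": [0, 0, 2], "dr": [0, 0, 0], "claw": 1},
    {"delta_pos": [0, 0, 1], "dr": [0, 0, 0], "claw": 1},
    {"delta_pos": [0, 0, 1], "dr": [0, 0, 0], "claw": 1},
    {"delta_pos": [0, 0, 0], "dr": [0, 0, 0], "claw": 1},
  ],
)

```text
time_s: 13.55
ee_pos: [0.5932, -0.1421, 0.0703]
eef_rot: [3.09, 0.562, 0.006]
contact_force: [4.4, 2.9, 7.1]
opening: -0.0
gripper_force: 3.2
```

drive_tool(
  rows=[
    {"delta_pos": [0, 0, 1], "dr": [0, 0, 0], "claw": 1},
    {"delta_pos": [0, 0, 0], "dr": [0, 0, 0], "claw": 1},
  ],
)

```text
time_s: 13.75
ee_pos: [0.5935, -0.1422, 0.0697]
eef_rot: [3.09, 0.562, 0.008]
contact_force: [4.9, 4.2, 6.0]
opening: -0.0
gripper_force: 3.7
```

drive_tool(
  rows=[
    {"delta_pos": [0, 0, -11], "dr": [0, 0, 0], "claw": 1},
    {"delta_pos": [-34, 0, 0], "dr": [0, 0, 0], "claw": 1},
    {"delta_pos": [-34, 0, 0], "dr": [0, 0, 0], "claw": 1},
    {"delta_pos": [0, 0, 8], "dr": [0, 0, 0], "claw": 1},
    {"delta_pos": [0, 0, 2], "dr": [0, 0, 0], "claw": 1},
    {"delta_pos": [0, 0, 1], "dr": [0, 0, 0], "claw": 1},
    {"delta_pos": [0, 0, 1], "dr": [0, 0, 0], "claw": 1},
    {"delta_pos": [0, 0, 0], "dr": [0, 0, 0], "claw": 1},
  ],
)

```text
time_s: 14.55
ee_pos: [0.5278, -0.1668, 0.0673]
eef_rot: [3.09, 0.562, -0.003]
contact_force: [-8.3, -2.3, 9.6]
opening: 0.0
gripper_force: 4.8
```

drive_tool(
  rows=[
    {"delta_pos": [0, 0, -11], "dr": [0, 0, 0], "claw": 1},
    {"delta_pos": [33.5, 0, 0], "dr": [0, 0, 0], "claw": 1},
    {"delta_pos": [33.5, 0, 0], "dr": [0, 0, 0], "claw": 1},
    {"delta_pos": [0, 0, 8], "dr": [0, 0, 0], "claw": 1},
    {"delta_pos": [0, 0, 2], "dr": [0, 0, 0], "claw": 1},
    {"delta_pos": [0, 0, 1], "dr": [0, 0, 0], "claw": 1},
    {"delta_pos": [0, 0, 1], "dr": [0, 0, 0], "claw": 1},
    {"delta_pos": [0, 0, 1], "dr": [0, 0, 0], "claw": 1},
    {"delta_pos": [0, 0, 0], "dr": [0, 0, 0], "claw": 1},
  ],
)

```text
time_s: 15.45
ee_pos: [0.5934, -0.1422, 0.0672]
eef_rot: [3.09, 0.563, 0.01]
contact_force: [5.2, 4.3, 9.1]
opening: -0.0001
gripper_force: 4.9
```

drive_tool(
  rows=[
    {"delta_pos": [0, 0, 1], "dr": [0, 0, 0], "claw": 1},
    {"delta_pos": [0, 0, 0], "dr": [0, 0, 0], "claw": 1},
  ],
)

```text
time_s: 15.65
ee_pos: [0.5937, -0.1423, 0.0666]
eef_rot: [3.09, 0.562, 0.011]
contact_force: [6.1, 5.9, 10.8]
opening: 0.0002
gripper_force: 5.6
```

drive_tool(
  rows=[
    {"delta_pos": [0, 0, -12], "dr": [0, 0, 0], "claw": 1},
    {"delta_pos": [-33.5, 0, 0], "dr": [0, 0, 0], "claw": 1},
    {"delta_pos": [-33.5, 0, 0], "dr": [0, 0, 0], "claw": 1},
    {"delta_pos": [0, 0, 8], "dr": [0, 0, 0], "claw": 1},
    {"delta_pos": [0, 0, 2], "dr": [0, 0, 0], "claw": 1},
    {"delta_pos": [0, 0, 1], "dr": [0, 0, 0], "claw": 1},
    {"delta_pos": [0, 0, 1], "dr": [0, 0, 0], "claw": 1},
    {"delta_pos": [0, 0, 0], "dr": [0, 0, 0], "claw": 1},
  ],
)

```text
time_s: 16.45
ee_pos: [0.5266, -0.1671, 0.0644]
eef_rot: [3.091, 0.562, -0.005]
contact_force: [-12.2, -2.6, 14.1]
opening: 0.0004
gripper_force: 7.4
```

drive_tool(
  rows=[
    {"delta_pos": [0, 0, -11], "dr": [0, 0, 0], "claw": 1},
    {"delta_pos": [33, 0, 0], "dr": [0, 0, 0], "claw": 1},
    {"delta_pos": [33, 0, 0], "dr": [0, 0, 0], "claw": 1},
    {"delta_pos": [0, 0, 8], "dr": [0, 0, 0], "claw": 1},
    {"delta_pos": [0, 0, 2], "dr": [0, 0, 0], "claw": 1},
    {"delta_pos": [0, 0, 1], "dr": [0, 0, 0], "claw": 1},
    {"delta_pos": [0, 0, 1], "dr": [0, 0, 0], "claw": 1},
    {"delta_pos": [0, 0, 1], "dr": [0, 0, 0], "claw": 1},
    {"delta_pos": [0, 0, 0], "dr": [0, 0, 0], "claw": 1},
  ],
)

```text
time_s: 17.35
ee_pos: [0.5923, -0.1427, 0.0644]
eef_rot: [3.09, 0.562, 0.009]
contact_force: [4.1, 4.9, 11.5]
opening: 0.0
gripper_force: 6.0
```

drive_tool(
  rows=[
    {"delta_pos": [0, 0, 1], "dr": [0, 0, 0], "claw": 1},
    {"delta_pos": [0, 0, 0], "dr": [0, 0, 0], "claw": 1},
  ],
)

```text
time_s: 17.55
ee_pos: [0.5926, -0.1428, 0.0638]
eef_rot: [3.09, 0.562, 0.01]
contact_force: [3.3, 4.9, 14.0]
opening: -0.0005
gripper_force: 6.8
```

```bash
python3 - <<'E'
from h import *
q=shot('side')
cv2.imwrite('pics/c8.png',cv2.resize(q['img'][130:210,335:442,::-1],(800,600),interpolation=cv2.INTER_CUBIC))
E
```

```text
(no output)
```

View pics/c8.png

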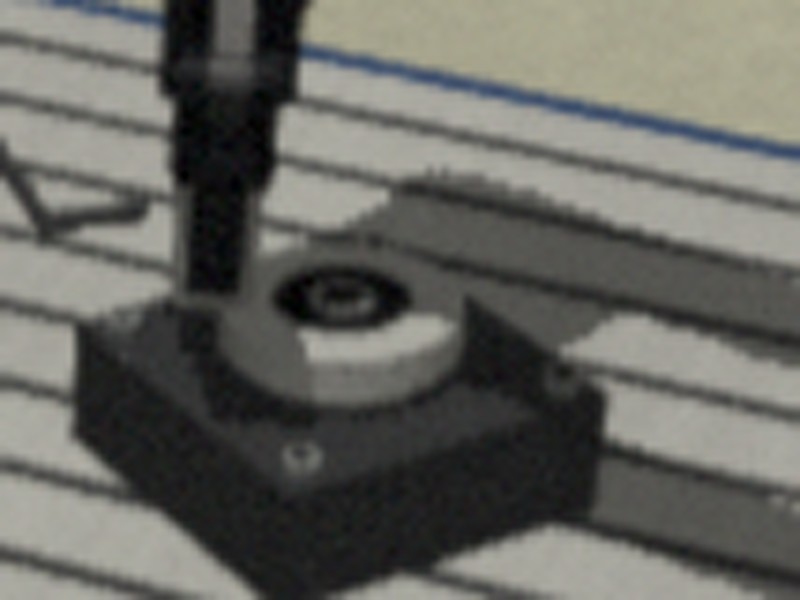

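The cup is down most of the way and nearly level, with the fingertips on the outer rim at (215,295). Continuing in small alternating steps.

drive_tool(
  rows=[
    {"delta_pos": [0, 0, -12], "dr": [0, 0, 0], "claw": 1},
    {"delta_pos": [-33, 0, 0], "dr": [0, 0, 0], "claw": 1},
    {"delta_pos": [-33, 0, 0], "dr": [0, 0, 0], "claw": 1},
    {"delta_pos": [0, 0, 8], "dr": [0, 0, 0], "claw": 1},
    {"delta_pos": [0, 0, 2], "dr": [0, 0, 0], "claw": 1},
    {"delta_pos": [0, 0, 1], "dr": [0, 0, 0], "claw": 1},
    {"delta_pos": [0, 0, 1], "dr": [0, 0, 0], "claw": 1},
    {"delta_pos": [0, 0, 0], "dr": [0, 0, 0], "claw": 1},
  ],
)

```text
time_s: 18.4
ee_pos: [0.5268, -0.167, 0.061]
eef_rot: [3.091, 0.562, -0.005]
contact_force: [-10.3, -2.8, 11.5]
opening: -0.0001
gripper_force: 6.1
```

drive_tool(
  rows=[
    {"delta_pos": [0, 0, -11], "dr": [0, 0, 0], "claw": 1},
    {"delta_pos": [33, 0, 0], "dr": [0, 0, 0], "claw": 1},
    {"delta_pos": [33, 0, 0], "dr": [0, 0, 0], "claw": 1},
    {"delta_pos": [0, 0, 8], "dr": [0, 0, 0], "claw": 1},
    {"delta_pos": [0, 0, 2], "dr": [0, 0, 0], "claw": 1},
    {"delta_pos": [0, 0, 1], "dr": [0, 0, 0], "claw": 1},
    {"delta_pos": [0, 0, 1], "dr": [0, 0, 0], "claw": 1},
    {"delta_pos": [0, 0, 1], "dr": [0, 0, 0], "claw": 1},
    {"delta_pos": [0, 0, 0], "dr": [0, 0, 0], "claw": 1},
  ],
)

```text
time_s: 19.3
ee_pos: [0.5908, -0.1429, 0.0602]
eef_rot: [3.091, 0.562, 0.005]
contact_force: [2.7, 4.3, 8.3]
opening: 0.0002
gripper_force: 4.4
```

drive_tool(
  rows=[
    {"delta_pos": [0, 0, 0.7], "dr": [0, 0, 0], "claw": 1},
    {"delta_pos": [0, 0, 0], "dr": [0, 0, 0], "claw": 1},
  ],
)

```text
time_s: 19.5
ee_pos: [0.5909, -0.1429, 0.06]
eef_rot: [3.091, 0.562, 0.005]
contact_force: [0.9, 5.6, 13.4]
opening: 0.0001
gripper_force: 6.6
```

drive_tool(
  rows=[
    {"delta_pos": [0, 0, 0.7], "dr": [0, 0, 0], "claw": 1},
    {"delta_pos": [0, 0, 0], "dr": [0, 0, 0], "claw": 1},
  ],
)

```text
time_s: 19.7
ee_pos: [0.5909, -0.1429, 0.06]
eef_rot: [3.091, 0.562, 0.005]
contact_force: [-1.9, 6.1, 17.1]
opening: 0.0003
gripper_force: 8.8
```

drive_tool(
  rows=[
    {"delta_pos": [0, 0, -12], "dr": [0, 0, 0], "claw": 1},
    {"delta_pos": [-33, 0, 0], "dr": [0, 0, 0], "claw": 1},
    {"delta_pos": [-33, 0, 0], "dr": [0, 0, 0], "claw": 1},
    {"delta_pos": [0, 0, 8], "dr": [0, 0, 0], "claw": 1},
    {"delta_pos": [0, 0, 2], "dr": [0, 0, 0], "claw": 1},
    {"delta_pos": [0, 0, 1], "dr": [0, 0, 0], "claw": 1},
    {"delta_pos": [0, 0, 0], "dr": [0, 0, 0], "claw": 1},
  ],
)

```text
time_s: 20.4
ee_pos: [0.5253, -0.1674, 0.0595]
eef_rot: [-3.091, -0.561, 0.009]
contact_force: [-20.6, -1.2, 25.2]
opening: -0.0004
gripper_force: 12.8
```

drive_tool(
  rows=[
    {"delta_pos": [0, 0, 0.7], "dr": [0, 0, 0], "claw": 1},
    {"delta_pos": [0, 0, 0], "dr": [0, 0, 0], "claw": 1},
  ],
)

```text
time_s: 20.6
ee_pos: [0.5253, -0.1674, 0.0594]
eef_rot: [3.091, 0.561, -0.009]
contact_force: [-23.2, -0.7, 31.1]
opening: -0.0003
gripper_force: 15.5
```

Both x sides are home, with steeply rising force at z≈0.060. I'll lift off and check the ±y sides gently.

drive_tool(
  rows=[
    {"delta_pos": [0, 0, -14], "dr": [0, 0, 0], "claw": 1},
    {"delta_pos": [16, 18, 0], "dr": [0, 0, 0], "claw": 1},
    {"delta_pos": [16, 18, 0], "dr": [0, 0, 0], "claw": 1},
    {"delta_pos": [0, 0, 4], "dr": [0, 0, 0], "claw": 1},
    {"delta_pos": [0, 0, 3], "dr": [0, 0, 0], "claw": 1},
    {"delta_pos": [0, 0, 0], "dr": [0, 0, 0], "claw": 1},
  ],
)

```text
time_s: 21.2
ee_pos: [0.569, -0.188, 0.0628]
eef_rot: [-3.089, -0.562, 0.004]
contact_force: [-0.4, -0.5, -0.3]
opening: -0.0005
gripper_force: 0.0
```

drive_tool(
  rows=[
    {"delta_pos": [0, 0, 1], "dr": [0, 0, 0], "claw": 1},
    {"delta_pos": [0, 0, 1], "dr": [0, 0, 0], "claw": 1},
    {"delta_pos": [0, 0, 0], "dr": [0, 0, 0], "claw": 1},
  ],
)

```text
time_s: 21.5
ee_pos: [0.5703, -0.1885, 0.0622]
eef_rot: [-3.091, -0.562, 0.0]
contact_force: [-0.4, 0.4, -1.2]
opening: -0.0002
gripper_force: 0.0
```

drive_tool(
  rows=[
    {"delta_pos": [0, 0, 1], "dr": [0, 0, 0], "claw": 1},
    {"delta_pos": [0, 0, 0], "dr": [0, 0, 0], "claw": 1},
  ],
)

```text
time_s: 21.7
ee_pos: [0.5705, -0.1887, 0.0612]
eef_rot: [3.091, 0.562, -0.0]
contact_force: [0.3, 0.4, -0.5]
opening: -0.0
gripper_force: 0.0
```

drive_tool(
  rows=[
    {"delta_pos": [0, 0, 1], "dr": [0, 0, 0], "claw": 1},
    {"delta_pos": [0, 0, 1], "dr": [0, 0, 0], "claw": 1},
    {"delta_pos": [0, 0, 0], "dr": [0, 0, 0], "claw": 1},
  ],
)

```text
time_s: 22.0
ee_pos: [0.5708, -0.1888, 0.0601]
eef_rot: [3.091, 0.562, 0.001]
contact_force: [-3.2, 1.3, 6.7]
opening: -0.0002
gripper_force: 3.2
```

drive_tool(
  rows=[
    {"delta_pos": [0, 0, 0.7], "dr": [0, 0, 0], "claw": 1},
    {"delta_pos": [0, 0, 0], "dr": [0, 0, 0], "claw": 1},
  ],
)

```text
time_s: 22.2
ee_pos: [0.5709, -0.1888, 0.0599]
eef_rot: [3.09, 0.562, 0.001]
contact_force: [-5.1, 2.2, 11.0]
opening: 0.0001
gripper_force: 5.3
```

drive_tool(
  rows=[
    {"delta_pos": [0, 0, 0.8], "dr": [0, 0, 0], "claw": 1},
    {"delta_pos": [0, 0, 0], "dr": [0, 0, 0], "claw": 1},
  ],
)

```text
time_s: 22.4
ee_pos: [0.571, -0.1889, 0.0598]
eef_rot: [3.09, 0.562, 0.001]
contact_force: [-6.6, 2.6, 15.3]
opening: 0.0001
gripper_force: 7.7
```

drive_tool(
  rows=[
    {"delta_pos": [0, 0, -10], "dr": [0, 0, 0], "claw": 1},
    {"delta_pos": [0, -36, 0], "dr": [0, 0, 0], "claw": 1},
    {"delta_pos": [0, -36, 0], "dr": [0, 0, 0], "claw": 1},
    {"delta_pos": [0, 0, 5], "dr": [0, 0, 0], "claw": 1},
    {"delta_pos": [0, 0, 2], "dr": [0, 0, 0], "claw": 1},
    {"delta_pos": [0, 0, 1.5], "dr": [0, 0, 0], "claw": 1},
    {"delta_pos": [0, 0, 0], "dr": [0, 0, 0], "claw": 1},
  ],
)

```text
time_s: 23.1
ee_pos: [0.5457, -0.1217, 0.0599]
eef_rot: [-3.091, -0.561, -0.001]
contact_force: [-1.0, 3.5, 5.2]
opening: 0.0004
gripper_force: 2.7
```

drive_tool(
  rows=[
    {"delta_pos": [0, 0, 0.8], "dr": [0, 0, 0], "claw": 1},
    {"delta_pos": [0, 0, 0], "dr": [0, 0, 0], "claw": 1},
  ],
)

```text
time_s: 23.3
ee_pos: [0.5459, -0.1218, 0.0598]
eef_rot: [-3.091, -0.561, -0.001]
contact_force: [-5.8, 5.3, 11.7]
opening: 0.0001
gripper_force: 6.0
```

drive_tool(
  rows=[
    {"delta_pos": [0, 0, -10], "dr": [0, 0, 0], "claw": 1},
    {"delta_pos": [17, 18, 0], "dr": [0, 0, 0], "claw": 1},
    {"delta_pos": [17, 18, 0], "dr": [0, 0, 0], "claw": 1},
    {"delta_pos": [0, 0, 5], "dr": [0, 0, 0], "claw": 1},
    {"delta_pos": [0, 0, 2], "dr": [0, 0, 0], "claw": 1},
    {"delta_pos": [0, 0, 1.5], "dr": [0, 0, 0], "claw": 1},
    {"delta_pos": [0, 0, 0], "dr": [0, 0, 0], "claw": 1},
  ],
)

```text
time_s: 24.0
ee_pos: [0.5893, -0.1433, 0.0601]
eef_rot: [3.091, 0.562, -0.0]
contact_force: [-0.6, -1.3, 1.9]
opening: -0.0001
gripper_force: 1.0
```

drive_tool(
  rows=[
    {"delta_pos": [0, 0, 0.8], "dr": [0, 0, 0], "claw": 1},
    {"delta_pos": [0, 0, 0], "dr": [0, 0, 0], "claw": 1},
  ],
)

```text
time_s: 24.2
ee_pos: [0.5893, -0.1433, 0.0601]
eef_rot: [3.09, 0.562, -0.0]
contact_force: [-3.2, -0.3, 8.1]
opening: 0.0
gripper_force: 4.1
```

Stiff and level all round (0.060 ±0.0005). I'll retreat and take a last look.

drive_tool(
  rows=[
    {"delta_pos": [0, 0, -15], "dr": [0, 0, 0], "claw": 1},
    {"delta_pos": [0, 0, -40], "dr": [0, 0, 0], "claw": 1},
    {"delta_pos": [-20, 0, -40], "dr": [0, 0, 0], "claw": 1},
    {"delta_pos": [-40, 0, -20], "dr": [0, 0, 0], "claw": 1},
    {"delta_pos": [-40, 0, 0], "dr": [0, 0, 0], "claw": 1},
    {"delta_pos": [0, 0, 0], "dr": [0, 0, 0], "claw": 1},
    {"delta_pos": [0, 0, 0], "dr": [0, 0, 0], "claw": 1},
  ],
)

```text
time_s: 24.9
ee_pos: [0.4956, -0.1783, 0.1749]
eef_rot: [3.091, 0.56, 0.002]
contact_force: [0.5, -0.5, -0.1]
opening: -0.0001
gripper_force: 0.0
```

```bash
python3 - <<'E'
from h import *
q=shot('side')
a=cv2.resize(q['img'][130:210,335:442,::-1],(400,300),interpolation=cv2.INTER_CUBIC)
p=shot('wrist'); u=nets.spot_point('cup_top',p)
print([(r['p'],r['uv']) for r in u[:1]])
c=(np.array(u[0]['uv']) if u else np.array([320,150])).astype(int); x=max(0,min(c[0]-120,400)); y=max(0,min(c[1]-90,300))
b=cv2.resize(p['img'][y:y+180,x:x+240,::-1],(400,300),interpolation=cv2.INTER_CUBIC)
cv2.imwrite('pics/c9.png',np.hstack([a,b])); print(bot.state()['contact_force'])
E
```

```text
[(0.95, [318.8, 127.9])]
[-0.4251626   0.12112839  0.06280445]
```

View pics/c9.png

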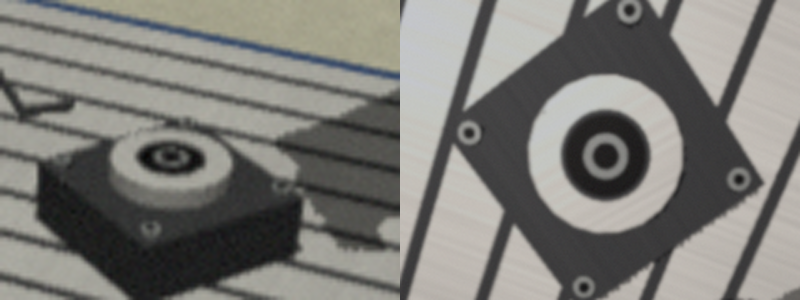

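The cup's flange lies flat on the block, centred between the screws, and the robot is clear.

```bash
python3 -c "
from station import bot
print(bot.hand_in())"
```

```text
the job is handed in; nothing more can be done
None
```

The cup is home: its flange lies flat on the block all round, the spacer ring was left alone, and I handed the job in at about 25 s; the highest wrist force I read was about 39 N, close to the 40 N limit, during one press on the −x side.

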